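# Turn the picture tiles and put them away in their drawer

### The arm

A 6-joint arm with a two-finger parallel gripper is mounted at the origin on the work surface. World frame = base frame: x ahead of the robot, y to its left, z up, the work surface at z = 0. Lengths are in m, angles in rad, forces in N, time in s.
With the tool pointing down it reaches from about 0.225 to 0.725 m from the base axis. Payload 3.1 kg.
Tool frame: the origin (TCP) lies at the very end of the fingers, on their centre line; the grasp point (between the pads) lies 19 mm behind it; z points along the fingers, y is the line along which they close (so a half turn about z gives the same grasp; the last joint's range is limited). The gripper opens to 85 mm and grips with 20 to 120 N. Pads are 22 mm wide; open, the fingers measure 114 mm over their backs; the gripper's body (76 mm by 85 mm) begins 54 mm behind the grasp point. The pads swing forward as they close: fully open they stand 13 mm farther back than shut.
Start: joints at [-1.294, 0.048, 0.099, 1.622, 0, 1.443], TCP at [0.207, -0.483, 0.231] pointing down, gripper open.
Joint ranges: [-2.91, 2.91], [-0.99, 1.94], [-1.21, 1.42], [-2.12, 2.29], [-1.49, 1.47], [-3.14, 3.14]. Speed limits (rad/s): [2.79, 2.79, 3.14, 3.14, 3.14, 3.14].

### API

Orientations are given as a unit quaternion [x, y, z, w].
In Python, from cell import goto, move_straight, move_joints, move_gripper, wait, solve_ik, grab_frame, IKError, job_done, get_time_s, get_joints, get_joint_vel, get_joint_torque, get_position, get_orientation, get_wrist_force, get_wrist_torque, get_gripper_width, get_gripper_force gives the robot as it stands. Calls block until the motion is done:
- goto(position, orientation): joint-space move of the TCP to a pose.
- move_straight(position, rotation=None, speed=0.15, stop_force=None): straight line of the TCP; rotation=None keeps the orientation; speed is the mean speed in m/s. With stop_force (N) it stops when the force on the tool has changed by that much, and returns True; else False.
- move_joints(angles): joint-space move.
- move_gripper(opening): finger opening in m; the grip force is fixed at half the most; returns when the fingers have stopped.
- wait(seconds).
- solve_ik(position, orientation): joint angles nearest the present ones, or None.
- grab_frame(name): name is "side" or "top" or "wrist"; returns a dict with "image" (384x512x3 uint8, red, green, blue), "fx", "fy", "cx", "cy" (pixels), "extrinsics" (4x4, takes a point from camera to world coordinates); the wrist camera has in their place "tool_from_camera" (4x4, takes a point from camera to tool coordinates, whose origin is the TCP and whose axes are the flange's). Camera axes: x right, y down, z forward; pixel columns grow to the right and rows downward; lengths in m; the calibration is good to about 2 mm. A picture is of the moment at which its call begins: read the wrist's pose just before it. There is no depth.
A pose or a line that the arm cannot do raises IKError and nothing moves.
- job_done(): hands the job in; it is judged then, once.
Readings, each from a call of its own:
- get_time_s(): time.
- get_joints(): joint angles.
- get_joint_vel(): joint speeds.
- get_joint_torque(): joint torques, N m.
- get_position(): TCP position.
- get_orientation(): TCP orientation.
- get_wrist_force(): force on the tool from outside, world axes, zero at the start.
- get_wrist_torque(): the same for the moment, N m.
- get_gripper_width(): finger opening in m.
- get_gripper_force(): force on a finger pad.
Only numpy, scipy, OpenCV 4.12 (cv2) and the standard library are available. Lean on these libraries where they do the work, as an engineer would, in place of code of your own. Each camera call takes 0.05 s, during which the arm holds its last target. There are 200 camera calls.

### The job

Put the child's square wooden picture tiles away: pull the drawer of the wooden box out far enough, and lay every tile that is on the tray in it, flat on the drawer's floor, side by side and picture side up, turning over those that lie picture side down. When all are in, push the drawer fully home, and leave the plate, spoon, jar and beaker where they are.

Things in the scene. Friction and masses are not known exactly. Their poses are not given: they have to be found in the camera images.
- tray: Pine high chair tray, fixed, flat on the counter: 460 mm (x) x 680 mm (y), 15 mm thick, with a rim 12 mm wide that stands 6 mm higher all round. Origin: centre of its underside, on the counter (z = 0); its top is at z = 0.015 m. It never moves.
- tile_box: Beech box for the tiles, fixed to the tray: 140 mm deep (its x), 280 mm wide (its y), 50 mm high, with a drawer in its front, which faces its -x. Origin: centre of its underside, on the tray's top. Its place and yaw vary.
- drawer (a joint): How far the drawer stands out of the box, in m: 0 = fully home (front panel against the box), grows as it slides out along the box's -x, end stop at 0.130. It starts 0.02 to 0.09 out; from about 0.12 its whole inside lies open to above; it runs with about 2.5 N of friction, stays where it is left and has no catch: it simply stops at 0. Nothing but a push moves it.
- drawer_floor (a point): Centre of the drawer's inner floor, on its upper face, 13 mm above the tray's top; it moves with the drawer and has the axes of the box. The inside is 120 mm (x) by 252 mm (y), so four tiles fit in a row along y; side and back walls rise 19 mm above this floor, the front panel (280 mm wide, 10 mm thick) 31 mm. The box above the drawer leaves 31 mm above the floor free, so only flat tiles go in.
- drawer_knob (a point): Centre of the outer end of the drawer's round walnut knob: 22 mm in diameter, it sticks out 28 mm from the middle of the front panel towards the box's -x, 27 mm above the tray's top; it moves with the drawer. Pushing on it along the box's +x closes the drawer; pinched from above it can be pulled.
- tile_sun: Chunky square beech picture tile, 50 x 50 x 14 mm, about 35 g. Picture face: a sun (disc with eight rays) inlaid flush in dark walnut; the other face and the edges are plain. Origin at the tile's centre; its z axis points out of the picture face (z up = picture up), x and y are parallel to its edges. It may be absent (then there is no pose for it).
- tile_house: Chunky square beech picture tile, 50 x 50 x 14 mm, about 35 g. Picture face: a house inlaid flush in dark walnut; the other face and the edges are plain. Origin at the tile's centre; its z axis points out of the picture face (z up = picture up), x and y are parallel to its edges. It may be absent (then there is no pose for it).
- tile_flower: Chunky square beech picture tile, 50 x 50 x 14 mm, about 35 g. Picture face: a flower of five petals inlaid flush in dark walnut; the other face and the edges are plain. Origin at the tile's centre; its z axis points out of the picture face (z up = picture up), x and y are parallel to its edges. It may be absent (then there is no pose for it).
- tile_boat: Chunky square beech picture tile, 50 x 50 x 14 mm, about 35 g. Picture face: a sailing boat inlaid flush in dark walnut; the other face and the edges are plain. Origin at the tile's centre; its z axis points out of the picture face (z up = picture up), x and y are parallel to its edges. It may be absent (then there is no pose for it).
- plate: Bystander: blue plastic plate, 150 mm across, 18 mm high, on the tray near its far edge. Origin: centre of its underside.
- spoon: Bystander: wooden spoon, 130 mm long, lying along its own x on the tray near its far right edge, about 20 mm high. Origin: middle of its underside.
- jar: Bystander: glass jar with a twist cap, 60 mm across, 90 mm high, standing on the counter left of the tray. Origin: centre of its underside.
- beaker: Bystander: steel beaker, 66 mm across, 85 mm high, standing on the counter left of the tray. Origin: centre of its underside.
Things that resemble listed ones, but are neither listed nor needed, are in the scene too. Leave any green look-alike of the tile_house alone.

How it is judged:
By the outcome, as a careful person would: the job done as asked, in the order asked, and still so for the second after the job is handed in, with the robot touching nothing.
Of tile_sun, tile_house, tile_flower, tile_boat only 3 to 4 are there at a start; the rules pass over those that are not, and their reading is None.
At some moment in a run one of tile_sun, tile_house, tile_flower, tile_boat may be knocked a few centimetres aside while the robot is not near it.
Once in a run the grip may slacken for a moment while it holds something.
It also fails if it takes over 210 s, if anything falls off the work surface, if the arm or the gripper's body presses on something with over 40 N, if the wrist force passes 120 N, or if a joint passes its speed limit or range.

## Working session

There is one attempt and no reset: what is moved stays moved. The work goes in short steps, each a Python script; the robot and the scene stay as the last script left them, time stands still between calls to the robot, and variables do not carry over. Pictures are saved under pics/ and viewed, at most 14 in all, crops included, and the job is handed in when it is done.

```bash
ls; mkdir -p pics; python3 - <<'E'
from cell import *
import cv2,numpy as np
for n in ("top","side"):
    f=grab_frame(n); im=f["image"][:,:,::-1]
    cv2.imwrite(f"pics/{n}0.png",cv2.resize(im,(800,600),interpolation=cv2.INTER_CUBIC))
    print(n,f["fx"],f["cx"],f["cy"],np.round(f["extrinsics"],3).tolist())
f=grab_frame("wrist");print(f["fx"],np.round(f["tool_from_camera"],3).tolist(),get_time_s(),get_orientation())
E
```

```text
pics
top 379.4137100407154 249.43169965714827 191.94993455538128 [[0.002, -0.996, 0.088, 0.411], [-1.0, -0.004, -0.015, 0.015], [0.015, -0.088, -0.996, 1.229], [0.0, 0.0, 0.0, 1.0]]
side 352.7551593163556 252.9190368768053 194.22484552162894 [[-0.982, -0.151, 0.117, 0.416], [-0.191, 0.739, -0.646, 0.624], [0.011, -0.657, -0.754, 0.8], [0.0, 0.0, 0.0, 1.0]]
332.47311306551194 [[-0.001, -0.95, -0.313, 0.08], [1.0, -0.001, -0.0, 0.001], [0.0, -0.313, 0.95, -0.143], [0.0, 0.0, 0.0, 1.0]] 0.15 [ 9.79587354e-01  2.01016828e-01 -6.43881528e-05 -9.20289033e-04]
```

View pics/top0.png

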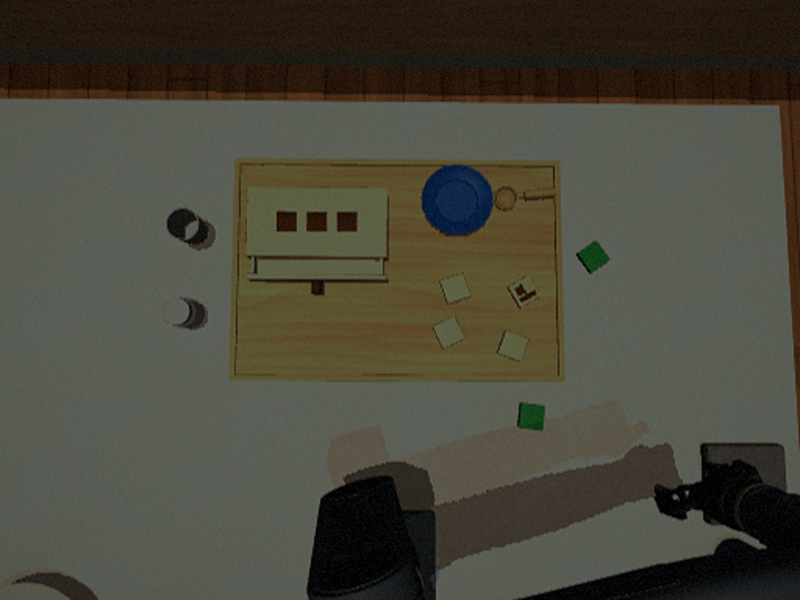

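View pics/side0.png

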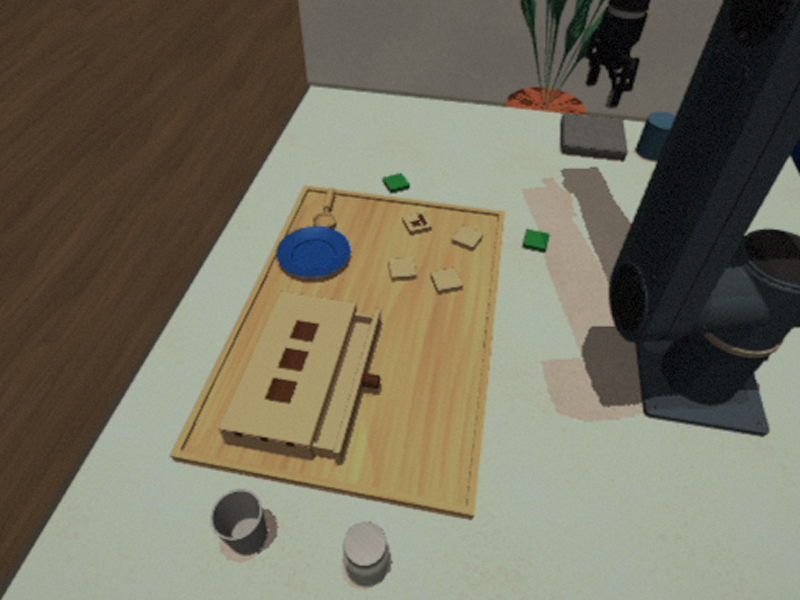

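The tray holds four tiles, at 800x600 top-view pixels. A boat-like tile at (523,291) lies picture up, and three plain ones at (455,288), (448,332) and (513,345) lie face down. The two green squares at (593,257) and (531,416) are off the tray, so they are the look-alikes. The drawer knob end is at (317,293) in the top view and (378,381) in the side view.

```bash
cat > h.py <<'E'
from cell import *
import numpy as np, cv2
from scipy.spatial.transform import Rotation as R
def cam(n):
    if n=="wrist":
        p,q=np.array(get_position()),get_orientation(); f=grab_frame(n)
        T=np.eye(4); T[:3,:3]=R.from_quat(q).as_matrix(); T[:3,3]=p
        f["extrinsics"]=T@f["tool_from_camera"]
    else: f=grab_frame(n)
    return f
def ray(f,u,v):
    E=np.array(f["extrinsics"]); d=E[:3,:3]@np.array([(u-f["cx"])/f["fx"],(v-f["cy"])/f["fy"],1])
    return E[:3,3],d/np.linalg.norm(d)
def onz(f,u,v,z):
    o,d=ray(f,u,v); return o+d*(z-o[2])/d[2]
def tri(r1,r2):
    (o1,d1),(o2,d2)=r1,r2
    s=np.linalg.lstsq(np.c_[d1,-d2],o2-o1,rcond=None)[0]
    a,b=o1+s[0]*d1,o2+s[1]*d2
    return (a+b)/2,np.linalg.norm(a-b)
def save(f,name,box=None):
    im=f["image"][:,:,::-1]
    if box: im=im[box[1]:box[3],box[0]:box[2]]
    s=min(800/im.shape[1],600/im.shape[0])
    cv2.imwrite(f"pics/{name}.png",cv2.resize(im,None,fx=s,fy=s,interpolation=cv2.INTER_CUBIC))
def ori(yaw,tilt=0.,):
    """tool down; closing line (tool y) horizontal at world angle yaw; then tilted by tilt about the closing line.
    tilt>0: approach leans towards tool x direction."""
    y=np.array([np.cos(yaw),np.sin(yaw),0]); z=np.array([0,0,-1.]); x=np.cross(y,z)
    M=np.c_[x,y,z]; return (R.from_rotvec(y*tilt)*R.from_matrix(M)).as_quat()
E
python3 - <<'E'
from h import *
t,s=cam("top"),cam("side"); k=.64
P={"knob":((317,293),(378,381)),"boxFL":((247,256),(313,446)),"boxFR":((388,256),(355,304)),"boxBR":((388,189),(283,293)),"boxBL":((247,189),(226,437)),
"panL":((247,279),(336,454)),"panR":((388,279),(380,313)),"boat":((523,291),(417,223)),"A":((455,288),(402,268)),"B":((448,332),(446,280)),"C":((513,345),(467,238))}
for n,(a,b) in P.items():
    p,e=tri(ray(t,a[0]*k,a[1]*k),ray(s,b[0]*k,b[1]*k)); print(n,p.round(4),round(e,4))
# IK test
for x,y in((.35,-.05),(.4,-.05),(.4,-.15),(.45,-.0)):
  for yaw in (0,np.pi/2,-np.pi/2,np.pi):
    print(x,y,round(yaw,2),[round(a) for a in range(-75,76,15) if solve_ik([x,y,.06],ori(yaw,np.radians(a))) is not None])
E
```

```text
knob [0.5294 0.1435 0.0414] 0.0
boxFL [0.5988 0.2815 0.0572] 0.0051
boxFR [0.6025 0.001  0.0548] 0.0011
boxBR [0.7383 0.0011 0.0546] 0.0036
boxBL [0.7363 0.2869 0.0437] 0.0098
panL [0.559  0.2831 0.0488] 0.0055
panR [0.5575 0.0007 0.0403] 0.002
boat [ 0.5359 -0.277   0.0219] 0.0025
A [ 0.5421 -0.137   0.022 ] 0.0014
B [ 0.452  -0.1221  0.0219] 0.001
C [ 0.4254 -0.2554  0.0182] 0.0022
0.35 -0.05 0 [-75, -60, -45, -30, -15, 0, 15, 30, 45, 60, 75]
0.35 -0.05 1.57 [-15, 0, 15, 30, 45, 60, 75]
0.35 -0.05 -1.57 [-75, -60, -45, -30, -15, 0, 15]
0.35 -0.05 3.14 [-75, -60, -45, -30, -15, 0, 15, 30, 45, 60, 75]
0.4 -0.05 0 [-75, -60, -45, -30, -15, 0, 15, 30, 45, 60, 75]
0.4 -0.05 1.57 [-30, -15, 0, 15, 30, 45, 60]
0.4 -0.05 -1.57 [-60, -45, -30, -15, 0, 15, 30]
0.4 -0.05 3.14 [-75, -60, -45, -30, -15, 0, 15, 30, 45, 60, 75]
0.4 -0.15 0 [-75, -60, -45, -30, -15, 0, 15, 30, 45, 60, 75]
0.4 -0.15 1.57 [-30, -15, 0, 15, 30, 45, 60]
0.4 -0.15 -1.57 [-60, -45, -30, -15, 0, 15, 30]
0.4 -0.15 3.14 [-75, -60, -45, -30, -15, 0, 15, 30, 45, 60, 75]
0.45 -0.0 0 [-75, -60, -45, -30, -15, 0, 15, 30, 45, 60, 75]
0.45 -0.0 1.57 [-30, -15, 0, 15, 30, 45, 60]
0.45 -0.0 -1.57 [-60, -45, -30, -15, 0, 15, 30]
0.45 -0.0 3.14 [-75, -60, -45, -30, -15, 0, 15, 30, 45, 60, 75]
```

Triangulated heights agree with the text: knob 0.041 (expected 0.042), tiles about 0.02, box top about 0.055–0.06. Next are two closer wrist views.

```bash
python3 - <<'E'
from h import *
import pickle
for n,p in (("wt1",[.43,-.19,.30]),("wb1",[.50,.13,.30])):
    goto(p,ori(np.pi/2)); wait(.3); f=cam("wrist"); save(f,n); pickle.dump(f,open(n+".pkl","wb"))
print(get_time_s(),get_joints())
E
```

```text
3.9333 [ 1.23112409e-01  5.56366734e-02  2.45430124e-01  1.76050954e+00
 -6.15387298e-05  1.24449812e-01]
```

View pics/wt1.png

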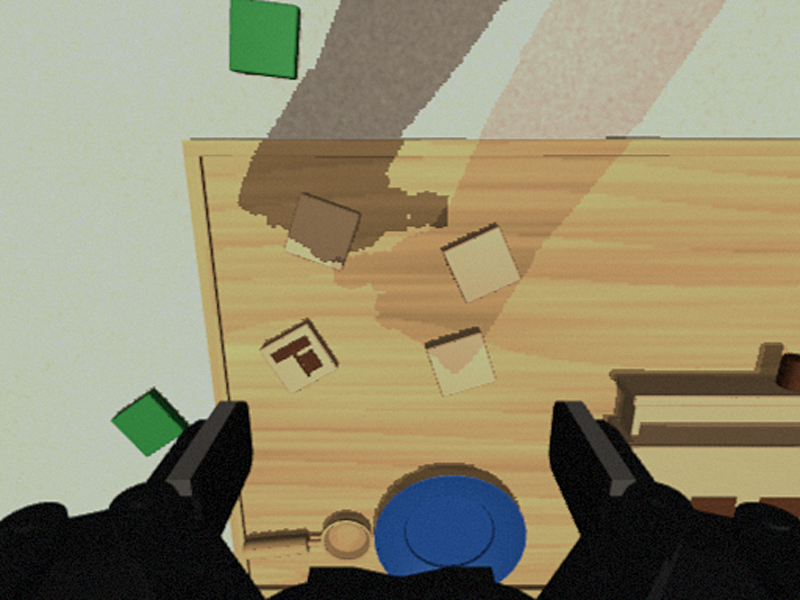

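View pics/wb1.png

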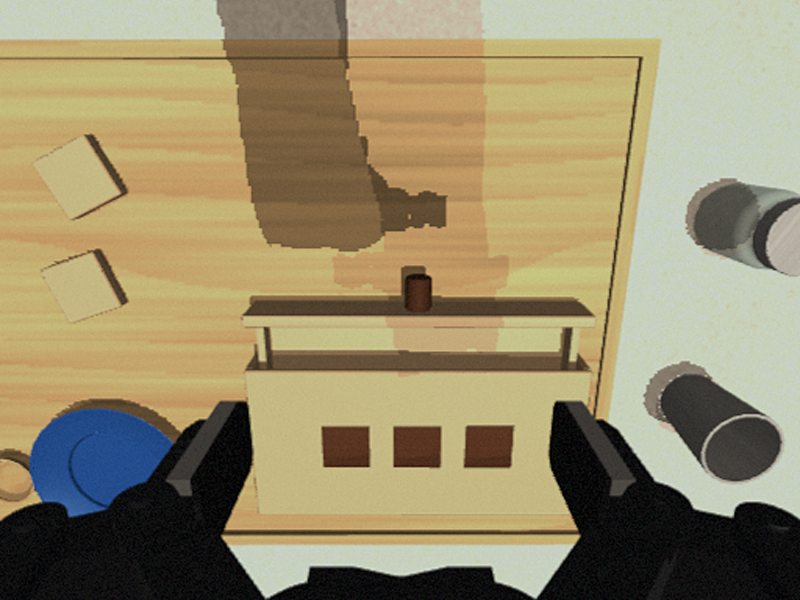

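The wrist view wt1 shows the picture-up tile at (300,356) as a house in walnut, not green. The plain tiles are at (459,363), (481,264) and (322,230). In wb1 the knob is at (418,292), the panel's top edge runs (243,317)–(594,317), and the box's front top edge runs (246,370)–(590,370).

```bash
cat >> h.py <<'E'
def rects(f,ztop=.029,side=.050,tol=.012,dbg=None):
    """cream squares of the tile's size: centre, yaw (mod 90 deg), sides, mean inlay darkness"""
    im=cv2.GaussianBlur(f["image"],(3,3),0).astype(float); r=im[...,2]/(im[...,0]+1)
    H=np.array([onz(f,u,v,ztop)[:2] for u,v in ((0,0),(511,0),(511,383),(0,383))],np.float32)
    x0,y0=.24,-.36; s=1000.   # rectify the plane z=ztop at 1 mm/px: col=(x-x0)*s, row=(y-y0)*s
    M=cv2.getPerspectiveTransform(np.array([[0,0],[511,0],[511,383],[0,383]],np.float32),((H-[x0,y0])*s).astype(np.float32))
    w=cv2.warpPerspective(f["image"],M,(520,700)); r=cv2.warpPerspective(r.astype(np.float32),M,(520,700))
    m=((r>.60)&(r<.86)&(w.max(2)>70)).astype(np.uint8)
    m=cv2.morphologyEx(m,cv2.MORPH_OPEN,np.ones((5,5)))
    if dbg: cv2.imwrite(f"pics/{dbg}.png",cv2.resize(np.hstack([w[:,:,::-1],np.repeat(m[...,None]*255,3,2)]),None,fx=.75,fy=.75))
    out=[]
    for c in cv2.findContours(m,cv2.RETR_EXTERNAL,cv2.CHAIN_APPROX_NONE)[0]:
        (a,b),(p,q),ang=cv2.minAreaRect(c)
        if abs(p/s-side)<tol and abs(q/s-side)<tol: out.append((round(x0+a/s,4),round(y0+b/s,4),round(ang,1),round(p),round(q)))
    return out
E
python3 - <<'E'
from h import *
import pickle
f=pickle.load(open("wt1.pkl","rb")); k=.64
im=f["image"]
for n,(u,v) in {"A":(470,375),"Bs":(480,265),"Csh":(322,230),"tray":(600,200),"traysh":(400,180),"traypk":(400,290),"Aside":(450,336)}.items():
    c=im[int(v*k),int(u*k)].astype(float); print(n,c,(c[2]/(c[0]+1)).round(2))
for r in rects(f,dbg="seg1"): print(r)
g=pickle.load(open("wb1.pkl","rb"))
for n,(u,v,z) in {"panL":(594,317,.059),"panR":(243,317,.059),"boxL":(590,370,.065),"boxR":(246,370,.065),"knobend":(418,275,.053)}.items():
    print(n,onz(g,u*k,v*k,z).round(4))
E
```

```text
A [186. 180. 127.] 0.68
Bs [186. 170. 125.] 0.67
Csh [132. 104.  75.] 0.56
tray [185. 168. 109.] 0.59
traysh [186. 172. 112.] 0.6
traypk [186. 148.  97.] 0.52
Aside [69. 54. 38.] 0.54
(0.4537, -0.1249, 25.2, 48, 48)
(0.5438, -0.1386, 20.4, 48, 50)
panL [0.5588 0.2797 0.059 ]
panR [0.558  0.0041 0.059 ]
boxL [0.6016 0.2793 0.065 ]
boxR [0.6009 0.0041 0.065 ]
knobend [0.5259 0.1415 0.053 ]
```

```bash
python3 - <<'E'
from h import *
q=ori(np.pi/2); y=.1415
goto([.543,y,.12],q); move_gripper(.05)
print(move_straight([.543,y,.028],speed=.12,stop_force=8))
move_gripper(.0); print("w",get_gripper_width(),get_gripper_force(),get_position())
move_straight([.543-.094,y,.028],speed=.08); print(get_wrist_force(),get_gripper_width(),get_position())
move_gripper(.05); move_straight([.449,y,.13]); move_gripper(.085)
goto([.42,-.05,.33],ori(0)); wait(.3)
import pickle
f=cam("wrist"); pickle.dump(f,open("w2.pkl","wb")); save(f,"w2"); print(rects(f),get_time_s())
E
```

```text
False
w 0.01993905409304056 58.92788529396057 [0.54406861 0.14305235 0.02965641]
[1.29407414 7.31587474 4.30182036] 0.01977507978960351 [0.45096459 0.14335767 0.02962755]
[(0.4535, -0.1247, 24.0, 49, 49), (0.5434, -0.1387, 18.9, 49, 50), (0.4264, -0.2557, 70.0, 49, 49)] 10.8583
```

View pics/w2.png

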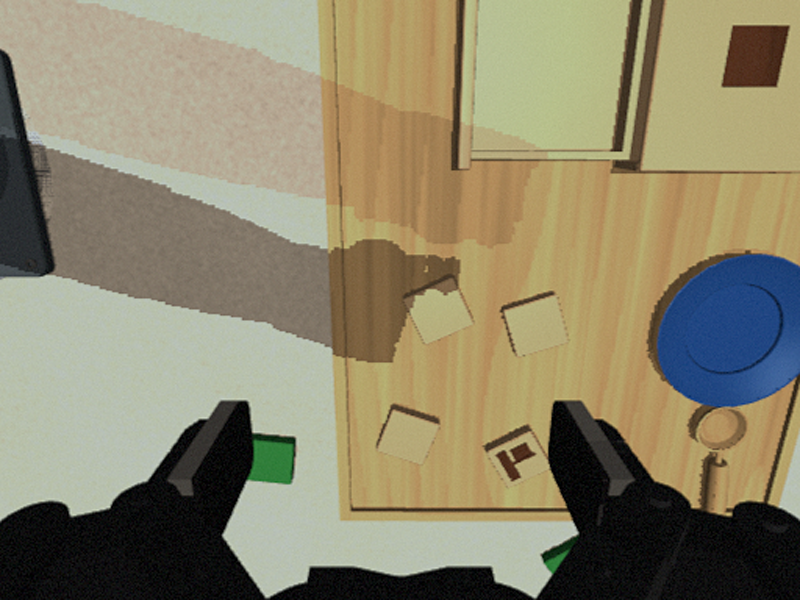

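```bash
cat >> h.py <<'E'
def Rm(q): return R.from_quat(q).as_matrix()
def flip(x,y,ang,drop=(.38,-.06)):
    """grasp face-down tile tilted (camera side low), roll it over 115 deg, let it fall on its back at drop"""
    a=((ang+45)%90)-45; yaw=np.radians(180+a); t1,t2=np.radians(-50),np.radians(65)
    q1,q2=ori(yaw,t1),ori(np.pi,t2)
    z=Rm(q1)[:,2]; lean=z*[1,1,0]/np.linalg.norm(z[:2])
    g=np.array([x,y,0])+lean*.008+[0,0,.0255]
    move_gripper(.066); goto(g-z*.09,q1); 
    hit=move_straight(g-[0,0,.004],speed=.06,stop_force=4); p=np.array(get_position())
    print("contact",hit,p.round(4),"cmd",g.round(4))
    move_straight(p+[0,0,.0025],speed=.05); move_gripper(0); w=get_gripper_width()
    c=Rm(get_orientation()).T@(np.array([x,y,.022])-get_position())
    print("grip",round(w,4),get_gripper_force(),c.round(4))
    if w<.045: return False
    p=np.array(get_position()); move_straight(p+[0,0,.13],speed=.2)
    tgt=np.array([drop[0],drop[1],.0415])-Rm(q2)@c
    goto(tgt+[0,0,.08],q2); print("w",round(get_gripper_width(),4))
    hit=move_straight(tgt-[0,0,.006],speed=.06,stop_force=3); print("set",hit,get_position()-tgt)
    move_gripper(.085); wait(.3); p=np.array(get_position())
    move_straight(p+[0,0,.12],speed=.2); return True
E
python3 - <<'E'
from h import *
for x,y,a in((.4264,-.2557,160),(.5434,-.1387,200),(.4535,-.1247,204),(.38,-.06,180)):
  print([solve_ik([x,y,z],ori(np.radians(a),np.radians(t))) is not None for z in(.025,.15) for t in (-50,0,65)])
print(flip(.4264,-.2557,70.))
goto([.40,-.03,.30],ori(0)); wait(.2)
f=cam("wrist"); save(f,"w3"); print(rects(f),get_time_s())
E
```

```text
[True, True, True, True, True, True]
[True, True, True, True, True, True]
[True, True, True, True, True, True]
[True, True, True, True, True, True]
contact False [ 0.4292 -0.2486  0.0217] cmd [ 0.4291 -0.2482  0.0255]
grip 0.0479 61.81831955909729 [ 0.0068  0.0004 -0.004 ]
w 0.0479
set True [-0.00029151 -0.00046632  0.00622834]
True
[(0.4535, -0.1246, 24.0, 49, 50), (0.5435, -0.1391, 19.3, 49, 50)] 23.675
```

View pics/w3.png

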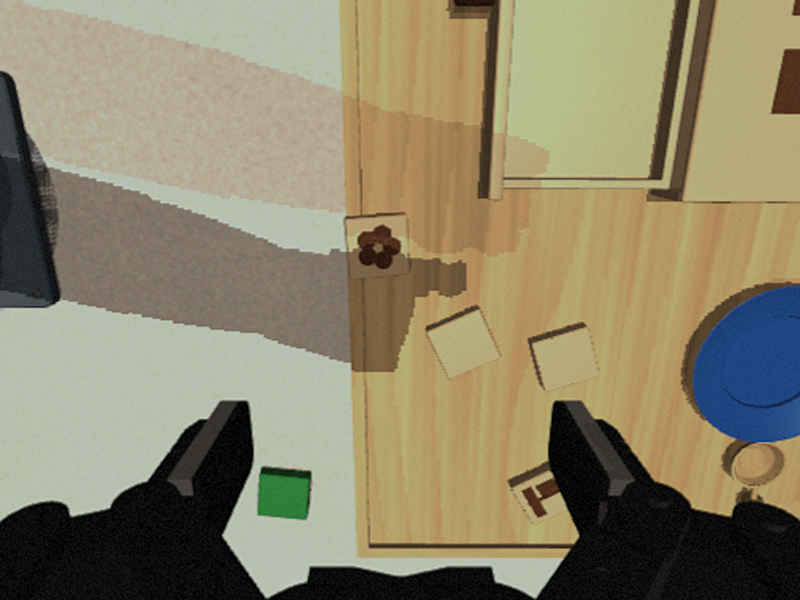

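The flip worked: the flower now lies picture up at (378,246), but against or on the tray's near rim. I'll measure it before grasping.

```bash
python3 - <<'E'
from h import *
f=cam("wrist"); k=.64
P=[(346,217),(407,213),(411,274),(350,279)]
for z in(.029,.033): print(z,[onz(f,u*k,v*k,z)[:2].round(4).tolist() for u,v in P])
print("rim in/out",onz(f,368*k,400*k,.021).round(4),onz(f,352*k,400*k,.021).round(4))
goto([.33,-.03,.25],ori(-np.pi/2)); wait(.2); g=cam("wrist"); save(g,"w4",(100,0,420,240)); 
import pickle; pickle.dump(g,open("w4.pkl","wb")); print(onz(g,256,120,.03))
E
```

```text
0.029 [[0.3567, -0.015], [0.4051, -0.0119], [0.4086, -0.0619], [0.3583, -0.0661]]
0.033 [[0.3571, -0.0144], [0.4051, -0.0113], [0.4085, -0.0608], [0.3587, -0.065]]
rim in/out [ 0.3704 -0.1825  0.021 ] [ 0.3558 -0.1825  0.021 ]
[ 0.37440234 -0.03113684  0.03      ]
```

View pics/w4.png

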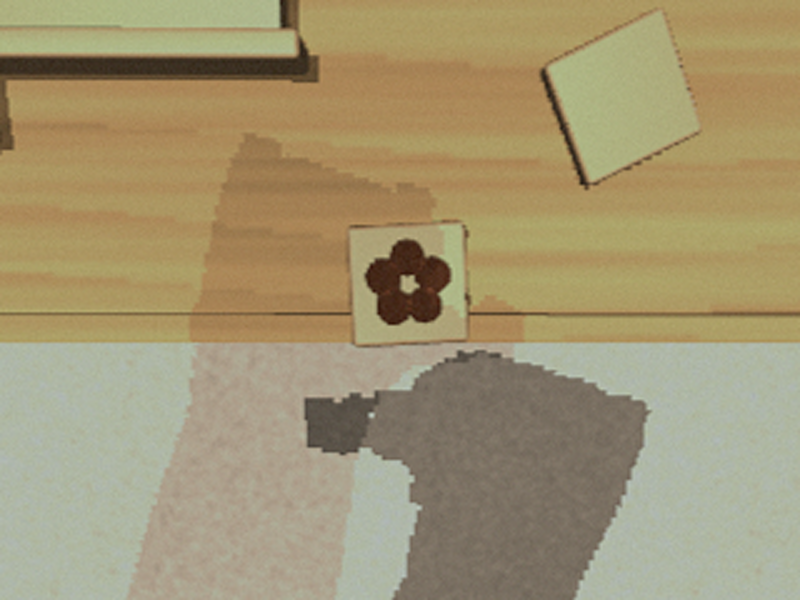

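```bash
cat >> h.py <<'E'
SLOT=[.2365,.1735,.111,.0485]
def pick(x,y,ang,z=.0165,up=.10):
    a=((ang+45)%90)-45; q=ori(np.radians(a))
    move_gripper(.070); goto([x,y,.09],q); hit=move_straight([x,y,z],speed=.10,stop_force=6)
    move_gripper(0); w=get_gripper_width(); zt=get_position()[2]
    p=np.array(get_position()); move_straight(p+[0,0,up],speed=.2)
    print("pick",hit,p.round(4),"w",round(w,4),round(get_gripper_width(),4)); return zt if get_gripper_width()>.045 else None
def place(slot,zt,bottom=.015,xc=.535):
    y=SLOT[slot]; q=ori(0.); dz=.028-bottom
    goto([xc,y,.13],q)
    if get_gripper_width()<.045: print("LOST"); return False
    hit=move_straight([xc,y,zt+dz+.012],speed=.15); hit=move_straight([xc,y,zt+dz-.004],speed=.04,stop_force=3)
    print("place",hit,np.round(get_position(),4),"exp z",round(zt+dz,4))
    move_gripper(.062); p=np.array(get_position()); move_straight([p[0],p[1],.13],speed=.2); return True
E
python3 - <<'E'
from h import *
zt=pick(.3825,-.0385,3.7,z=.0225)
if zt: print(place(0,zt))
print(flip(.4535,-.1247,24.,drop=(.415,-.06)))
goto([.40,-.03,.30],ori(0)); wait(.2)
f=cam("wrist"); save(f,"w5"); print(rects(f),get_time_s())
E
```

```text
pick False [ 0.3838 -0.0388  0.0241] w 0.0476 0.0472
place True [0.5366 0.237  0.037 ] exp z 0.0371
True
contact False [ 0.4505 -0.1177  0.0217] cmd [ 0.4502 -0.1174  0.0255]
grip 0.0479 61.794191524386406 [ 0.0067  0.0002 -0.004 ]
w 0.0477
set True [-1.80538856e-05 -7.23604522e-04  8.19750459e-03]
True
[(0.5434, -0.1388, 20.1, 50, 50)] 45.6833
```

View pics/w5.png

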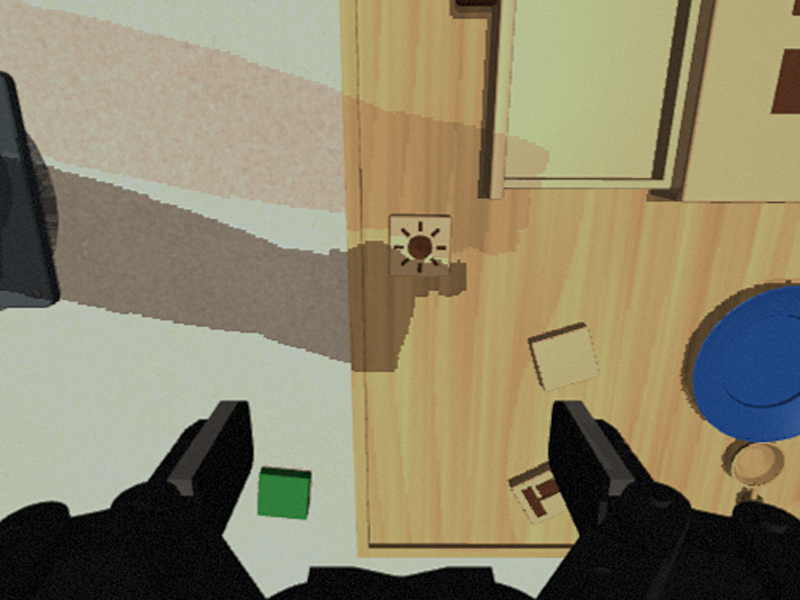

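The sun is now picture up and flat at (420,246), and the drawer has not moved. I'll place it, then flip the last plain tile.

```bash
python3 - <<'E'
from h import *
f=cam("wrist"); k=.64
c=np.mean([onz(f,u*k,v*k,.029) for u,v in((390,215),(450,215),(450,276),(390,276))],0); print(c.round(4),rects(f))
zt=pick(c[0],c[1],0)
if zt: print(place(1,zt))
print(flip(.5434,-.1388,20.,drop=(.415,-.06)))
goto([.36,-.12,.32],ori(np.pi/2)); wait(.2)
import pickle
f=cam("wrist"); save(f,"w6"); pickle.dump(f,open("w6.pkl","wb")); print(rects(f),get_time_s())
E
```

```text
[ 0.4158 -0.0386  0.029 ] [(0.5434, -0.139, 19.4, 49, 50)]
pick False [ 0.4172 -0.039   0.018 ] w 0.0476 0.0482
place True [0.5366 0.1738 0.031 ] exp z 0.031
True
contact False [ 0.5409 -0.1316  0.0217] cmd [ 0.5407 -0.1313  0.0255]
grip 0.0479 61.80730635300279 [ 0.0067  0.0002 -0.0039]
w 0.0481
set True [ 9.83686048e-06 -7.05965629e-04  8.21713441e-03]
True
[(0.415, -0.0385, -0.0, 48, 49)] 64.2083
```

View pics/w6.png

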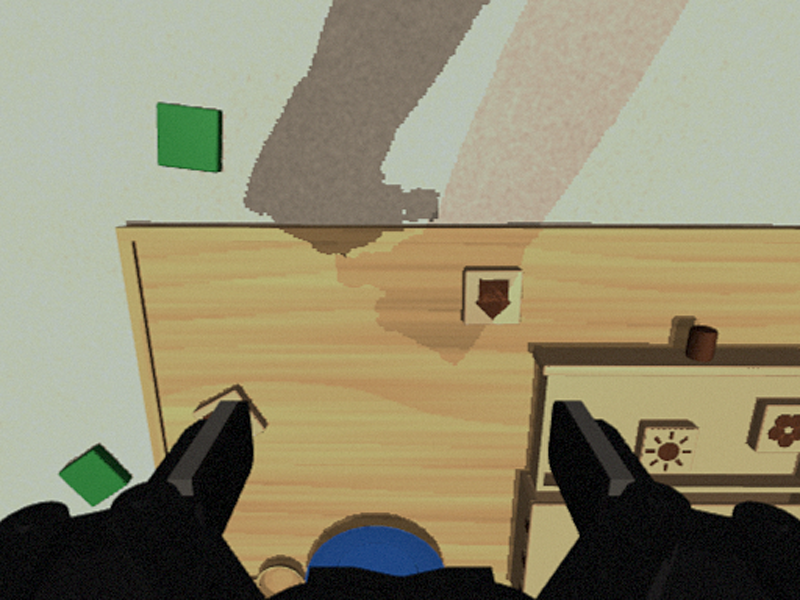

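The flipped tile at (493,296) is the house in walnut, so the other picture-up tile is the boat. The sun and flower sit in the drawer. I'll place the house and take a fresh look at the boat.

```bash
python3 - <<'E'
from h import *
zt=pick(.415,-.0385,0)
if zt: print(place(2,zt))
goto([.45,-.24,.24],ori(np.pi/2)); wait(.2)
import pickle
f=cam("wrist"); save(f,"w7",(90,80,410,320)); pickle.dump(f,open("w7.pkl","wb")); print(rects(f),get_time_s())
E
```

```text
pick False [ 0.4164 -0.0388  0.0179] w 0.0481 0.0478
place True [0.5366 0.1093 0.0442] exp z 0.0309
True
[] 72.775
```

View pics/w7.png

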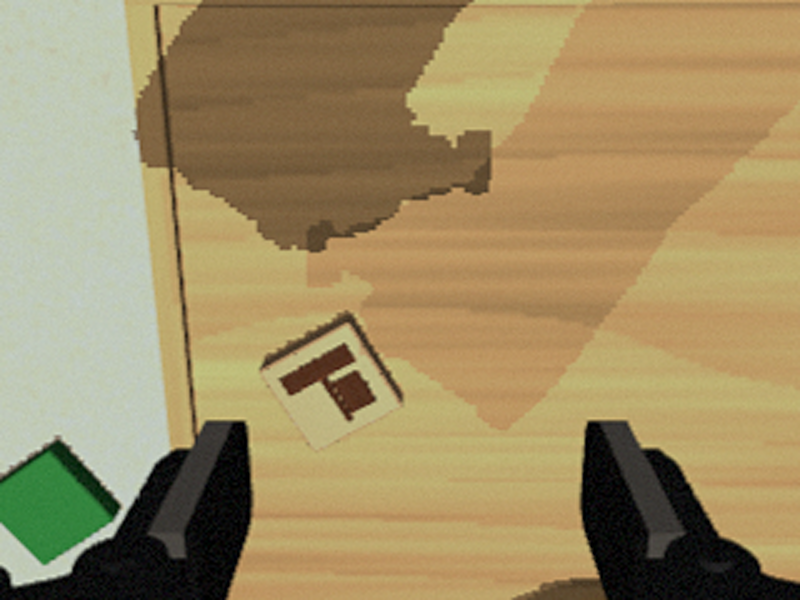

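The boat lies picture up at crop (335,387). The house met resistance 13 mm early when placed, so I'll look into the drawer.

```bash
python3 - <<'E'
from h import *
import pickle
f=pickle.load(open("w7.pkl","rb"))
C=np.array([onz(f,90+u/2.5,80+v/2.5,.029)[:2] for u,v in((268,371),(350,322),(402,402),(318,450))])
print(C.mean(0).round(4),np.linalg.norm(np.diff(C,axis=0),axis=1).round(3),np.degrees(np.arctan2(*(C[1]-C[0])[::-1])),np.degrees(np.arctan2(*(C[2]-C[3])[::-1])))
goto([.47,.14,.27],ori(np.pi/2)); wait(.2)
f=cam("wrist"); save(f,"w8",(90,100,420,348)); pickle.dump(f,open("w8.pkl","wb"))
E
```

```text
[ 0.537  -0.2787] [0.046 0.047 0.048] 122.1211418042408 122.12679488998772
```

View pics/w8.png

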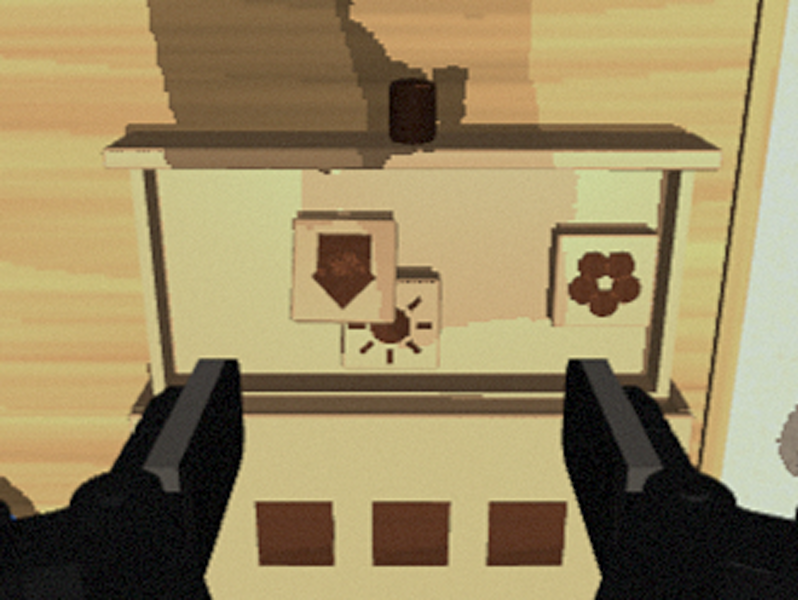

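The sun was knocked back and to the right inside the drawer and now sits at crop (390,323). The house at (346,270) rests partly on it, and the flower at (605,280) is fine. I'll mend this by moving the house to the last slot and re-laying the sun.

```bash
python3 - <<'E'
from h import *
import pickle
f=pickle.load(open("w8.pkl","rb")); k=330/800
P=lambda u,v,z: onz(f,90+u*k,100+v*k,z)[:2].round(4)
print("house",P(295,221,.056),P(396,218,.056),P(396,320,.052),P(297,320,.052))
print("sun",P(342,366,.042),P(439,366,.042),P(439,280,.042))
print("flower",P(557,234,.042),P(656,234,.042),P(656,327,.042),P(557,327,.042))
print("inner",P(160,172,.047),P(660,172,.047),P(170,375,.047),P(655,375,.047),"pan",P(105,150,.059),P(720,150,.059))
E
```

```text
house [0.5044 0.0875] [0.5031 0.1344] [0.5567 0.1341] [0.5566 0.0856]
sun [0.5871 0.1061] [0.5872 0.1559] [0.5397 0.1554]
flower [0.5159 0.2124] [0.516  0.2605] [0.5656 0.2652] [0.5654 0.2152]
inner [0.4831 0.0242] [0.4838 0.2578] [0.5892 0.019 ] [0.59   0.2655] pan [0.4698 0.0043] [0.4706 0.2797]
```

```bash
python3 - <<'E'
from h import *
def at(x,y): return np.array([x,y])
def regrip(xy,z,yaw,to,open0=.064,zend=None):
    q=ori(yaw); move_gripper(open0); goto([*xy,.11],q)
    h=move_straight([*xy,z],speed=.1,stop_force=6); print("down",h,np.round(get_position(),4))
    move_gripper(0); w=get_gripper_width(); p=np.array(get_position()); 
    move_straight([p[0],p[1],p[2]+.035],speed=.1); print("w",round(w,4),get_gripper_width())
    if get_gripper_width()<.045: return False
    move_straight([*to,.0315+.038],speed=.12)
    h=move_straight([*to,zend],speed=.05,stop_force=3); print("set",h,np.round(get_position(),4))
    move_gripper(.058); p=np.array(get_position()); move_straight([p[0],p[1],.12],speed=.2); return True
y90=np.pi/2
ok=regrip((.522,.110),.034,y90,(.512,.070),zend=.0315)
ok=ok and regrip((.520,.070),.0305,0,(.536,.0455),zend=.028)
ok=ok and regrip((.556,.131),.0305,y90,(.533,.121),zend=.028)
print(ok); move_gripper(.085); goto([.47,.14,.27],ori(y90)); wait(.2)
import pickle
f=cam("wrist"); save(f,"w9",(90,100,420,348)); pickle.dump(f,open("w9.pkl","wb")); print(get_time_s())
E
```

```text
down False [0.5227 0.1101 0.0349]
w 0.0483 0.04820779764562623
set True [0.5115 0.0702 0.0353]
down True [0.5195 0.07   0.0463]
w -0.0001 4.191973106454827e-05
False
84.8417
```

View pics/w9.png

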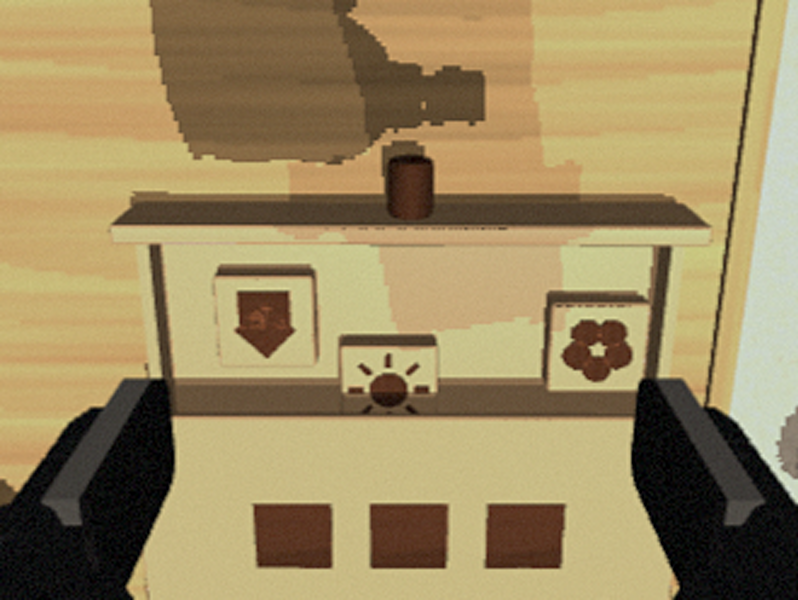

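The x-wise regrip straddled the drawer's front panel, and closing it pushed the drawer in by about 35 mm. The tiles are unharmed: house at (267,318), sun at (389,375), flower at (597,348). I'll pull the drawer out again and re-measure.

```bash
python3 - <<'E'
from h import *
import pickle
f=pickle.load(open("w9.pkl","rb")); k=330/800
P=lambda u,v,z: onz(f,90+u*k,100+v*k,z)[:2]
pan=(P(111,227,.059)+P(710,227,.059))/2; bx=(P(174,417,.065)+P(636,417,.065))/2
print("pan",pan,"box",bx,"out",bx[0]-pan[0]-.010)
q=ori(np.pi/2); y=.1425; x=pan[0]-.0145; out=bx[0]-pan[0]-.010; x2=x-(.127-out)
goto([x,y,.12],q); move_gripper(.05)
print(move_straight([x,y,.028],speed=.12,stop_force=8)); move_gripper(0); print("w",get_gripper_width(),get_position())
h=move_straight([x2,y,.028],speed=.06,stop_force=12); print(h,get_gripper_width(),get_position())
move_gripper(.05); p=get_position(); move_straight([p[0],p[1],.13],speed=.2); move_gripper(.085)
goto([.45,.14,.27],q); wait(.2)
f=cam("wrist"); save(f,"w10",(90,100,420,348)); pickle.dump(f,open("w10.pkl","wb")); print(get_time_s())
E
```

```text
pan [0.50555166 0.14186967] box [0.60172744 0.13923084] out 0.08617578198351318
False
w 0.020324577094143526 [0.49206739 0.14325498 0.02944002]
False 0.019662475003559818 [0.45073206 0.14339643 0.02940778]
90.4333
```

View pics/w10.png

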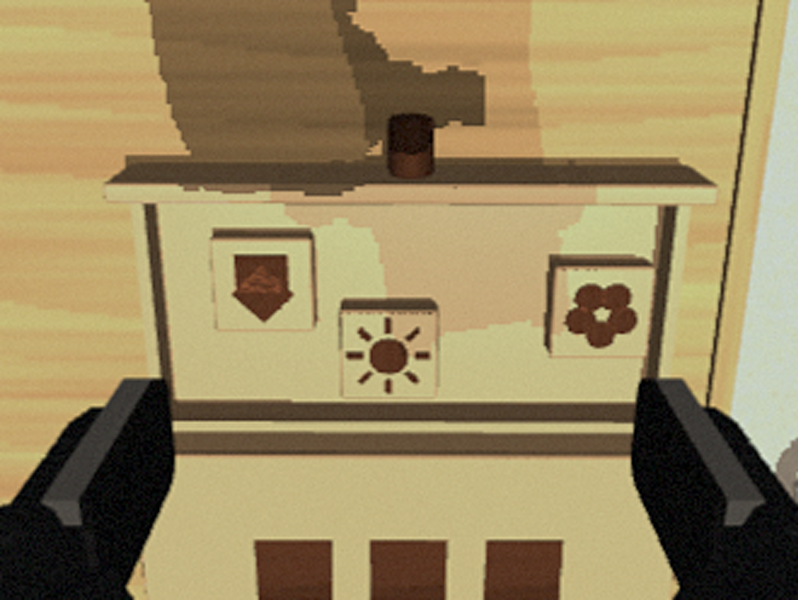

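All three tiles lie flat, side by side and picture up. I'll slide the sun slightly right to widen the gap, then place the boat there.

```bash
python3 - <<'E'
from h import *
import h,pickle
f=pickle.load(open("w10.pkl","rb")); k=330/800
P=lambda u,v,z: onz(f,90+u*k,100+v*k,z)[:2].round(4)
pan=(P(105,185,.059)+P(716,185,.059))/2
S=[P(341,313,.042),P(438,313,.042),P(438,397,.042),P(341,397,.042)]; sun=np.mean(S,0)
H=np.mean([P(212,238,.042),P(314,238,.042),P(314,329,.042),P(212,329,.042)],0)
F=np.mean([P(550,266,.042),P(652,266,.042),P(652,356,.042),P(550,356,.042)],0)
print("pan",pan,"box",P(400,455,.065),"house",H,"sun",sun,"flower",F)
gapc=(sun[1]+F[1])/2; end=max(H[1]+.0545,.115)
assert F[1]-sun[1]>.09
q=ori(0.); move_gripper(0); goto([sun[0],gapc,.12],q); move_straight([sun[0],gapc,.034],speed=.1,stop_force=6); print(get_position())
move_straight([sun[0],end+.036,.034],speed=.05,stop_force=6); print("push to",get_position(),"target sun y",end)
move_straight([sun[0],end+.040,.12],speed=.15)
sy=get_position()
zt=pick(.537,-.2787,32.)
if zt:
    h.SLOT=[(end+F[1])/2]; xc=pan[0]+.068; print("slot",h.SLOT,xc)
    print(place(0,zt,xc=xc))
move_gripper(.085); goto([.45,.14,.27],ori(np.pi/2)); wait(.2)
f=cam("wrist"); save(f,"w11",(90,100,420,348)); pickle.dump(f,open("w11.pkl","wb")); print(get_time_s())
E
```

```text
pan [0.46405 0.1419 ] box [0.6012 0.1369] house [0.51915  0.069425] sun [0.55825 0.13155] flower [0.53405  0.237175]
[0.55901787 0.18452681 0.03495817]
push to [0.55825535 0.15964064 0.03400054] target sun y 0.12392500000000001
pick False [ 0.5382 -0.2796  0.0184] w 0.0482 0.0478
slot [np.float64(0.18055000000000002)] 0.5320499999999999
place True [0.5338 0.1809 0.0314] exp z 0.0314
True
104.95
```

View pics/w11.png

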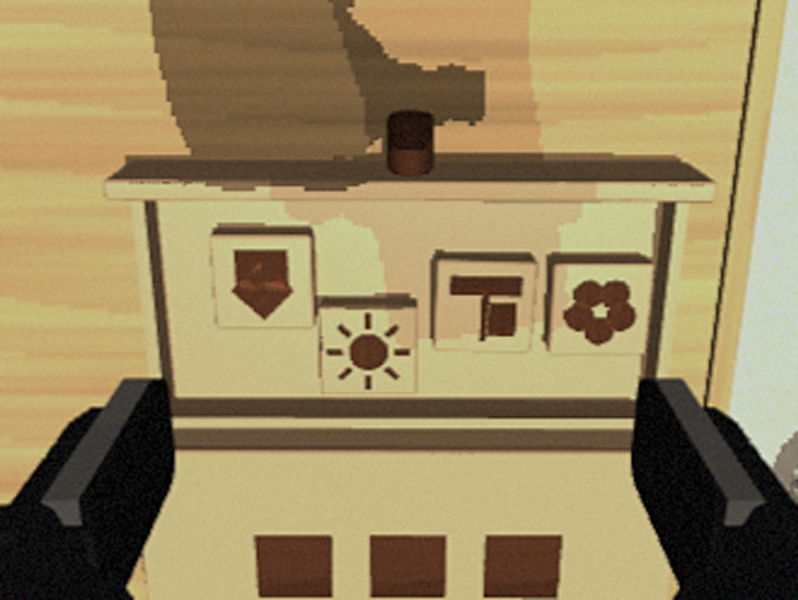

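The final picture shows the house (262,280), sun (368,347), boat (484,302) and flower (600,305) all flat, clear of each other and picture up. Now I'll push the drawer home.

```bash
python3 - <<'E'
from h import *
q=ori(np.pi/2); y=.1425
move_gripper(0); goto([.39,y,.12],q); move_straight([.39,y,.030],speed=.12,stop_force=6)
h=move_straight([.535,y,.030],speed=.06,stop_force=20); print(h,get_position(),get_wrist_force())
h=move_straight([.570,y,.030],speed=.03,stop_force=15); print(h,get_position(),get_wrist_force())
p=get_position(); move_straight([p[0]-.05,y,.030],speed=.1); move_straight([p[0]-.05,y,.15],speed=.2)
goto([.50,.13,.30],q); wait(.2)
f=cam("wrist"); import pickle; pickle.dump(f,open("w12.pkl","wb"))
k=.64; im=f["image"]
print(im[190:245:1,int(330*k)].sum(1).tolist())
print("row of box front/panel for x=.601/.591:",[ (r,onz(f,330*k,r,.062)[0].round(4)) for r in range(205,245,5)],get_time_s())
E
```

```text
False [0.53493262 0.14270398 0.03003242] [-2.19072003 -0.90037498 -0.77860612]
True [0.55208132 0.14250024 0.02925585] [ 0.12277311  0.52842398 -0.21648078]
[500, 516, 519, 519, 494, 483, 507, 508, 502, 491, 502, 494, 488, 496, 480, 475, 477, 478, 492, 483, 481, 484, 474, 488, 475, 484, 295, 260, 251, 197, 189, 180, 186, 187, 199, 184, 197, 203, 177, 194, 206, 464, 550, 538, 525, 522, 543, 393, 260, 198, 419, 519, 525, 523, 540]
row of box front/panel for x=.601/.591: [(205, np.float64(0.5566)), (210, np.float64(0.563)), (215, np.float64(0.5695)), (220, np.float64(0.5761)), (225, np.float64(0.5828)), (230, np.float64(0.5895)), (235, np.float64(0.5963)), (240, np.float64(0.6032))] 112.875
```

```bash
python3 - <<'E'
from h import *
q=ori(np.pi/2); y=.1425
goto([.50,y,.12],q); move_straight([.50,y,.030],speed=.12,stop_force=6)
h=move_straight([.572,y,.030],speed=.03,stop_force=22); p=get_position(); print(h,p)
move_straight([p[0]-.05,y,.030],speed=.1); move_straight([p[0]-.05,y,.18],speed=.2); wait(.5)
print(get_time_s()); job_done()
E
```

```text
True [0.55190583 0.1423951  0.02877678]
118.3167
the job is handed in; nothing more can be done
```

I put all four tiles (flower, sun, house and boat) in the drawer, flat, side by side and picture up. I then pushed the drawer fully home and handed the job in at about 118 s, with the plate, spoon, jar, beaker and green look-alikes not touched.

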